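# Shut and lock the bearing drawer

## Task

On the stockroom bench two identical small drawer units stand open; a steel ball bearing has been put away in one of them. With the fingertips, push the drawer that holds the bearing fully shut without slamming it, then push the dark lock slide on top of that same unit fully across in front of the drawer. Grasp and lift nothing, do not touch the bearing, leave the empty drawer and its lock slide as they are, and leave the other things on the bench and on the units undisturbed.

Things in the scene. Friction and masses are not known exactly. Their poses are not given: they have to be found in the camera images.
- unit_full: The unit whose drawer holds the bearing (left or right varies): grey steel drawer unit fixed to the bench, 200 deep x 180 wide x 95 mm high. Origin: on the bench under the middle of its front face; x runs from the front into the housing (the way the drawer closes), y to its left seen from the robot, z up. Right of the drawer is a solid pillar (y -90 to -45 mm); the lock slide sits on top of it
- drawer_full (a joint): Opening of the drawer that holds the bearing, m: 0 = shut, front plate flush with the housing front; grows as it comes out towards the robot, to 0.14 at most. About 1.5 N friction; it stays where it is left
- face_full (a point): For the bearing's unit: centre of the outer face of the drawer's front plate, moving with it: plate 121 wide x 76 high x 10 mm thick, centred at y = +17.5 mm of the unit, from 10 to 86 mm above the bench; x = 0 of the unit when shut. A label frame 3 mm proud on it is look only. Axes as the unit's
- lock_full (a joint): Lock slide of the bearing's unit: travel, m: 0 = fully back to the right, clear of the drawer; 0.045 = fully across, at its stop. Moves along the unit's +y with about 2 N friction and stays where left. Dark steel plate 50 x 28 x 4 mm on the housing top, with an upright tab, and a 4 mm tongue that hangs 36 mm down 3 mm before the front face and bars the drawer when across
- tab_full (a point): For the bearing's unit: centre of the upright push tab on the lock slide: 30 mm along the unit's x, 12 mm along y, standing 22 mm above its plate, top 121.5 mm above the bench. It lies 22 mm behind the housing front, at y = -68 mm of the unit plus the slide's value. Axes as the unit's
- unit_empty: The unit with the empty drawer: grey steel drawer unit fixed to the bench, 200 deep x 180 wide x 95 mm high. Origin: on the bench under the middle of its front face; x runs from the front into the housing (the way the drawer closes), y to its left seen from the robot, z up. Right of the drawer is a solid pillar (y -90 to -45 mm); the lock slide sits on top of it
- drawer_empty (a joint): Opening of the empty drawer, m: 0 = shut, front plate flush with the housing front; grows as it comes out towards the robot, to 0.14 at most. About 1.5 N friction; it stays where it is left
- face_empty (a point): For the empty unit: centre of the outer face of the drawer's front plate, moving with it: plate 121 wide x 76 high x 10 mm thick, centred at y = +17.5 mm of the unit, from 10 to 86 mm above the bench; x = 0 of the unit when shut. A label frame 3 mm proud on it is look only. Axes as the unit's
- lock_empty (a joint): Lock slide of the empty unit: travel, m: 0 = fully back to the right, clear of the drawer; 0.045 = fully across, at its stop. Moves along the unit's +y with about 2 N friction and stays where left. Dark steel plate 50 x 28 x 4 mm on the housing top, with an upright tab, and a 4 mm tongue that hangs 36 mm down 3 mm before the front face and bars the drawer when across
- tab_empty (a point): For the empty unit: centre of the upright push tab on the lock slide: 30 mm along the unit's x, 12 mm along y, standing 22 mm above its plate, top 121.5 mm above the bench. It lies 22 mm behind the housing front, at y = -68 mm of the unit plus the slide's value. Axes as the unit's
- bearing_mid (a point): Centre of the steel ball bearing, a loose ring 52 mm outside and 25 mm inside diameter, 15 mm thick, lying flat on the floor of its drawer near the front plate
- other_box: Small cardboard box, loose, 50 x 60 x 30 mm high, lying on the top of the empty unit towards the rear; origin at the centre of its underside
- can_mid (a point): Centre of a closed metal can, loose, 66 mm diameter, 100 mm high, standing on the bench to the left
- wrench: Steel wrench, loose, about 180 mm long, lying flat on the bench to the right, along its x axis; origin at the middle of its underside
- small_box: Small cardboard box, loose, 50 x 60 x 30 mm high, lying on the top of the bearing's unit towards the rear; origin at the centre of its underside

How it is judged:
On the way, in this order (a step that is already met when the one before it is completed fails the run):
1. the bearing's drawer is pushed fully shut (value of joint drawer_full below 0.003 m), for 0.2 s.
2. its lock slide is pushed fully across (value of joint lock_full above 0.042 m), for 0.2 s.
At the end, for the whole second after the job is handed in: The bearing's drawer is shut to within 3 mm and its lock slide is within 3 mm of its stop (0.042 m or more); the bearing lies at rest in that drawer; the empty drawer and its lock slide are within 6 mm of where they were (value of joint drawer_full below 0.003 m and value of joint lock_full above 0.042 m and z of bearing_mid in the frame of face_full below -0.02 m and horizontal distance between bearing_mid and face_full below 0.17 m and linear speed of bearing below 0.02 m/s and distance of each of face_empty, tab_empty from where it was at the start of the episode below 0.006 m); the robot touches nothing.
It fails at once if the lock slide is pushed across (past 20 mm) before the drawer is shut (value of joint drawer_full above 0.01 m and value of joint lock_full above 0.02 m).
It fails at once if the drawer is slammed (faster than 0.5 m/s) (velocity of joint drawer_full below -0.5 m/s).
It fails at once if the bearing is touched by the gripper or arm, or lifted off the drawer floor (contact force between any of the fingers, the arm and bearing above 0.5 N or z of bearing_mid in the frame of face_full above -0.01 m).
It fails at once if the empty drawer or its lock slide is moved by more than 6 mm (distance of any of face_empty, tab_empty from where it was at the start of the episode above 0.006 m).
It fails at once if the can, the wrench or a box on top of a unit is moved by more than 15 mm (distance of any of other_box, can_mid, wrench, small_box from where it was at the start of the episode above 0.015 m).
It also fails if it takes over 45 s, if anything falls off the work surface, if the arm or the gripper's body presses on something with over 40 N, if the wrist force passes 120 N, or if a joint passes its speed limit or range.

## Robot

A 7-joint arm with a two-finger parallel gripper is mounted at the origin on the work surface. World frame = base frame: x ahead of the robot, y to its left, z up, the work surface at z = 0. Lengths are in m, angles in rad, forces in N, time in s.
With the tool pointing down it reaches from about 0.425 to 0.925 m from the base axis. Payload 6.8 kg.
Tool frame: the origin (TCP) lies midway between the tips of the shut fingers; the grasp point (between the pads) lies 19 mm behind it; y points along the fingers, z is the direction in which the jaws open and shut, and the axes are right-handed (so a half turn about y gives the same grasp; the last joint's range is limited). The gripper opens to 85 mm and grips with 20 to 120 N. Pads are 22 mm wide; open, the fingers measure 114 mm over their backs; the gripper's body (76 mm by 85 mm) begins 54 mm behind the grasp point. The pads swing forward as they close: fully open they stand 13 mm farther back than shut.
Start: joints at [1.161, 0.477, 0.022, 1.555, -0.011, 1.109, -0.083], TCP at [0.201, -0.645, 0.231] pointing down, gripper open.
Joint ranges: [-2.96, 2.96], [-0.34, 2.1], [-1.41, 1.46], [0.24, 2.44], [-1.37, 4.51], [0.17, 1.92], [-2.96, 2.96]. Speed limits (rad/s): [2.39, 2.39, 3.14, 3.14, 3.14, 3.14, 3.14].

## Interface

Orientations are given as a unit quaternion [w, x, y, z].
In Python, from station import bot gives the robot as it stands. The module is installed in compiled form; this text tells all that it offers.
- The arm moves only by the shell command python3 -m crank 'ROWS' [FORCE]. ROWS is JSON, a list of rows, each an object with "linear": the shift along the tool's x, y, z in m, a list of three; "dr": the turn, a rotation vector about the tool's x, y, z in degrees, a list of three; "hand": the gripper command: -1 is shut, 1 is fully open, values between are in proportion. A call has 1 to 10 rows; each row is the pose to reach, as a shift and turn from the pose commanded when the call began, along the tool's axes at that moment; what a row does not reach only later rows make up. A row lasts 1/12 s, in which the tool goes at most 41.7 mm and 7.16 degrees, less where a joint would pass 70% of its speed; a pose out of reach is approached as far as the arm can. A call with a gripper value outside its range is refused whole. The fingers move at their own pace and stop on an object; FORCE is the grip in N (left out, the last holds). Time passes only in rows, so rows that repeat a pose let the fingers close. It gives the time, the measured TCP pose, the force and the opening at its end, in the units of the state.
- bot.get_obs(): the state, without advancing time (a new reading comes with each control period).
- bot.read_camera(name): name is "scene" or "side" or "wrist"; returns the picture (420x560x3 uint8, blue, green, red); there is no depth.
- bot.camera_params(name): a dict with "K" (3x3 intrinsics, pixels), "R" (3x3) and "t" (3): a world point X has camera coordinates R X + t; the wrist camera has in their place "hand_eye" (4x4, takes a point from camera to tool coordinates, whose origin is the TCP and whose axes are the tool frame's). Camera axes: x right, y down, z forward; pixel columns grow to the right and rows downward; lengths in m; the calibration is good to about 2 mm. A picture is of the moment at which its call begins: read the wrist's pose just before it. camera_params takes no time and is no camera call.
- bot.hand_in(): hands the job in, once; it reports no verdict.
Trained networks look in the newest picture that a camera, given by its name, has taken for a name from the list of things; names that differ only in an ending like _2 or _b are one class to them, and where a whole thing is asked for, a point or a joint stands for the part that bears it (a point fixed in the world has none). Each returns a list of dicts, best first, with "score" (0 to 1); they miss things now and then, are a little off and sometimes report something else, mostly with a low value. They report only what shows in the picture. A call takes as long as a camera call.
- bot.search_frame(camera, target): "extent" ([left, top, right, bottom] in pixels, round what is visible of it).
- bot.cut_out(camera, target): "pixels" (420x560 bool, what is visible of it) and "extent" ([left, top, right, bottom] in pixels, round what is visible of it).
- bot.place_of(camera, target): "xy" ([column, row] in pixels: a listed point, or the origin of a listed thing).
The state is a dict: "t": time; "q": joint angles; "joint_vel": joint speeds; "joint_torque": joint torques, N m; "eef_pos": TCP position; "tool_rot": TCP orientation; "contact_force": force on the tool from outside, world axes, zero at the start; "torque": the same for the moment, N m; "gripper_width": opening from 0.0 (shut) to 1.0 (fully open).
Only numpy, scipy, OpenCV 4.12 (cv2) and the standard library are available. Lean on these libraries where they do the work, as an engineer would, in place of code of your own. Each camera call takes 0.05 s, during which the arm holds its last target. There are 200 camera calls.

## Working session

There is one attempt and no reset: what is moved stays moved. The work goes in short steps, Python scripts to look and compute and a shell command to move; the robot and the scene stay as the last step left them, time stands still between calls to the robot, and variables do not carry over. Pictures are saved under pics/ and viewed, about 8 in all and at most 12, crops included, and the job is handed in when it is done.

```bash
mkdir -p pics; python3 - <<'E'
from station import bot
import cv2,numpy as np
o=bot.get_obs();print({k:np.round(v,3).tolist() for k,v in o.items()})
for c in("scene","side"):
    im=bot.read_camera(c);cv2.imwrite(f"pics/{c}0.png",im)
    p=bot.camera_params(c);print(c,np.round(p["K"],1).tolist(),np.round(p["R"],3).tolist(),np.round(p["t"],3).tolist())
    for n in("unit_full","unit_empty","face_full","face_empty","tab_full","tab_empty","bearing_mid"):
        print(n,[(np.round(d["xy"],1).tolist(),round(d["score"],2)) for d in bot.place_of(c,n)])
E
```

```text
{'t': 0.0, 'q': [1.161, 0.478, 0.022, 1.556, -0.011, 1.109, -0.083], 'joint_vel': [-0.0, 0.0, -0.0, -0.001, 0.0, 0.001, -0.001], 'joint_torque': [0.0, -59.646, 1.608, -28.12, 0.013, 0.009, -0.0], 'eef_pos': [0.2, -0.644, 0.23], 'tool_rot': [0.106, -0.106, 0.7, -0.698], 'contact_force': [-0.674, -0.459, 1.218], 'torque': [0.02, -0.016, 0.002], 'gripper_width': 1.0}
scene [[489.9, 0.0, 279.8], [0.0, 489.9, 209.1], [0.0, 0.0, 1.0]] [[-0.297, 0.955, 0.014], [0.634, 0.208, -0.745], [-0.714, -0.213, -0.667]] [0.184, -0.284, 1.936]
unit_full [([218.7, 229.3], 0.68), ([196.8, 201.6], 0.23)]
unit_empty [([345.6, 259.3], 0.89)]
face_full [([242.2, 200.6], 0.72)]
face_empty [([160.8, 184.2], 0.41)]
tab_full [([195.1, 200.8], 0.56)]
tab_empty [([326.2, 232.7], 0.63), ([190.5, 237.7], 0.27)]
bearing_mid [([353.4, 222.5], 0.48)]
side [[469.4, 0.0, 269.1], [0.0, 469.4, 207.6], [0.0, 0.0, 1.0]] [[0.992, -0.123, -0.005], [-0.074, -0.555, -0.828], [0.099, 0.823, -0.56]] [-0.576, 0.118, 1.279]
unit_full [([299.2, 280.8], 0.87)]
unit_empty [([273.4, 195.3], 0.7)]
face_full [([260.7, 256.0], 0.83)]
face_empty []
tab_full [([304.6, 264.8], 0.66)]
tab_empty [([283.9, 171.6], 0.68)]
bearing_mid [([285.1, 268.3], 0.73)]
```

View pics/scene0.png

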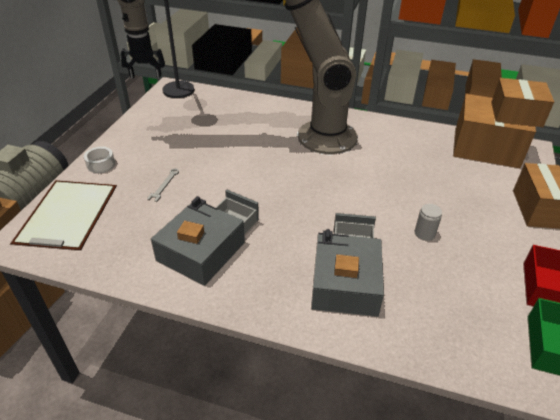

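View pics/side0.png

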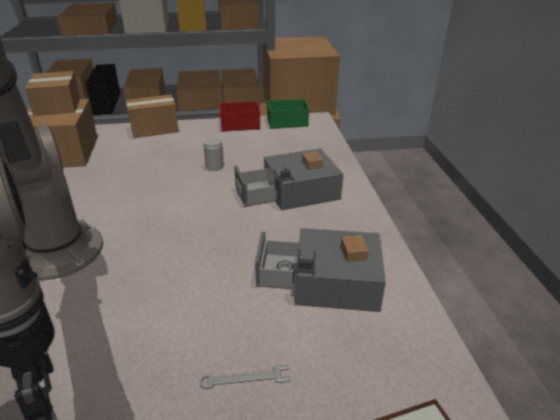

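The side view shows the bearing at about (285,268), in the drawer of the near unit. That is the robot's right-hand unit, at (200,240) in the scene view. The far drawer looks empty. Next I'll zoom in on the corners to get the pose.

```bash
python3 - <<'E'
import cv2,numpy as np
a=cv2.imread("pics/scene0.png")[180:285,140:275];b=cv2.imread("pics/side0.png")[225:315,245:395]
a=cv2.resize(a,None,fx=2.9,fy=2.9,interpolation=2)
a=cv2.resize(cv2.imread("pics/scene0.png")[185:285,145:265],(480,400)[::1],interpolation=cv2.INTER_CUBIC)
b=cv2.resize(cv2.imread("pics/side0.png")[228:308,250:390],(700,400),interpolation=cv2.INTER_CUBIC)
b=cv2.convertScaleAbs(b,alpha=1.5,beta=10);a=cv2.convertScaleAbs(a,alpha=1.5,beta=10)
cv2.imwrite("pics/ca.png",a);cv2.imwrite("pics/cb.png",b)
E
```

```text
(no output)
```

View pics/ca.png

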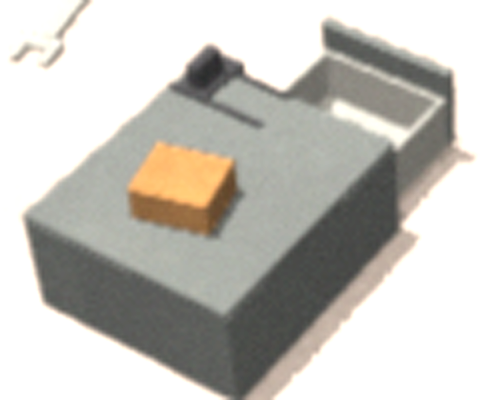

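View pics/cb.png

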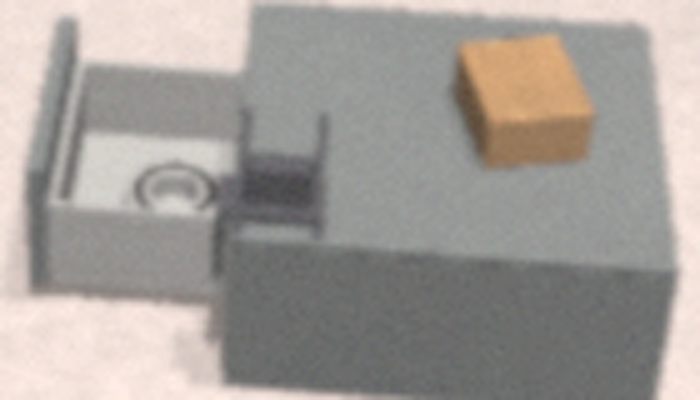

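The crops give clear corners. In the scene crop the top corners are at (27,215), (230,315) and (395,148). In the side crop they are at (252,5), (225,238), (675,270) and (645,25), the drawer's face plate is at the left, and the bearing ring is at (175,188). Now I'll fit the pose.

```bash
cat > h.py <<'E'
from station import bot
import numpy as np
def proj(c,X):
    p=bot.camera_params(c);u=(np.array(p["R"])@np.array(X).T).T+np.array(p["t"]);u=u@np.array(p["K"]).T
    return u[:,:2]/u[:,2:]
def U2W(P,X):
    X=np.atleast_2d(X);c,s=np.cos(P[2]),np.sin(P[2])
    return np.c_[P[0]+c*X[:,0]-s*X[:,1],P[1]+s*X[:,0]+c*X[:,1],X[:,2]]
E
python3 - <<'E'
from h import *
from scipy.optimize import least_squares
S={"scene":([(.2,-.09,.095),(.2,.09,.095),(0,.09,.095),(.2,.09,0),(.2,-.09,0)],[(151.75,238.75),(202.5,263.75),(243.75,222),(204.5,284.5),(156.25,260.75)]),
"side":([(0,.09,.095),(0,-.09,.095),(.2,-.09,.095),(.2,.09,.095),(0,-.09,0),(.2,-.09,0)],[(300.4,229),(295,275.6),(385,282),(379,233),(295,304.6),(381,308)])}
D=([(0,-.043,.01),(0,.078,.086),(0,-.043,.086)],[(256.4,286),(262,231.6),(256,269)])
def f(P):
    r=[(proj(c,U2W(P,X))-np.array(x)).ravel() for c,(X,x) in S.items()]
    X=np.array(D[0]);X[:,0]-=P[3]
    r.append((proj("side",U2W(P,X))-np.array(D[1])).ravel())
    return np.concatenate(r)
s=least_squares(f,[.7,-.3,0,.1],loss="soft_l1");P=s.x
print(P,np.degrees(P[2]));print(f(P).reshape(-1,2).round(1).tolist())
print("proj tab",[(c,proj(c,U2W(P,(.022,-.068,.11))).round(1).tolist()) for c in S])
print("bearing",[(c,proj(c,U2W(P,(-P[3]+.04,.0175,.022))).round(1).tolist()) for c in S])
print("face, tab, bear W",U2W(P,[(-P[3],.0175,.048),(.022,-.068,.11)]).round(3).tolist())
E
```

```text
[ 0.62410116 -0.19434348 -0.22282968  0.09416346] -12.76719994422923
[[-2.1, 0.5], [-0.9, 0.2], [-0.9, -2.1], [0.2, 2.2], [-1.3, 1.3], [-1.6, -1.3], [0.0, -0.4], [0.6, -1.0], [-1.0, -1.0], [-1.0, 0.8], [-0.9, 3.3], [0.3, -0.2], [-0.2, -0.3], [0.0, -6.9]]
proj tab [('scene', [[194.5, 202.1]]), ('side', [[305.4, 264.3]])]
bearing [('scene', [[233.9, 218.7]]), ('side', [[275.2, 266.7]])]
face, tab, bear W [[0.536, -0.156, 0.048], [0.631, -0.266, 0.11]]
```

```bash
cat >> h.py <<'E'
from scipy.spatial.transform import Rotation as Ro
P=[.6241,-.1943,-.2228,.0942]
def go(X,sx=1):
    o=bot.get_obs();q=np.array(o["tool_rot"]);R=Ro.from_quat(q[[1,2,3,0]])
    c,s=np.cos(P[2]),np.sin(P[2]);x=sx*np.array([c,s,0]);y=np.array([0,0,-1.]);T=Ro.from_matrix(np.c_[x,y,np.cross(x,y)])
    print("t",round(o["t"],2),"eef",np.round(o["eef_pos"],4).tolist(),"F",np.round(o["contact_force"],1).tolist(),"q",np.round(o["q"],2).tolist())
    c=np.array(o["eef_pos"])-[P[0],P[1],0];print("tcp in unit",(Ro.from_euler("z",-P[2]).as_matrix()@c).round(4).tolist())
    print("dr",np.degrees((R.inv()*T).as_rotvec()).round(2).tolist())
    for W in U2W(P,X): print("->",W.round(3).tolist(),"linear",R.inv().apply(W-o["eef_pos"]).round(4).tolist())
E
python3 - <<'E'
from h import *
print(Ro.from_quat(np.array(bot.get_obs()["tool_rot"])[[1,2,3,0]]).as_matrix().round(2))
for s in(1,-1): go([(-.16,.0175,.23)],s)
E
```

```text
[[-0.95 -0.    0.3 ]
 [-0.3  -0.   -0.95]
 [ 0.   -1.    0.  ]]
t 0.8 eef [0.2006, -0.6445, 0.2313] F [-0.4, -0.0, -0.0] q [1.16, 0.48, 0.02, 1.56, -0.01, 1.11, -0.08]
tcp in unit [-0.3135, -0.5326, 0.2313]
dr [0.0, -149.94, 0.0]
-> [0.472, -0.142, 0.23] linear [-0.4084, 0.0013, -0.3993]
t 0.8 eef [0.2006, -0.6445, 0.2313] F [-0.4, -0.0, -0.0] q [1.16, 0.48, 0.02, 1.56, -0.01, 1.11, -0.08]
tcp in unit [-0.3135, -0.5326, 0.2313]
dr [-0.0, 30.06, 0.0]
-> [0.472, -0.142, 0.23] linear [-0.4084, 0.0013, -0.3993]
```

```bash
python3 -m crank '[{"linear":[-0.04,0,-0.04],"dr":[0,5,0],"hand":-1},{"linear":[-0.06,0,-0.06],"dr":[0,8,0],"hand":-1},{"linear":[-0.09,0,-0.09],"dr":[0,11,0],"hand":-1},{"linear":[-0.11,0,-0.11],"dr":[0,14,0],"hand":-1},{"linear":[-0.13,0,-0.13],"dr":[0,17,0],"hand":-1},{"linear":[-0.16,0,-0.16],"dr":[0,20,0],"hand":-1},{"linear":[-0.18,0,-0.18],"dr":[0,23,0],"hand":-1},{"linear":[-0.20,0,-0.20],"dr":[0,26,0],"hand":-1},{"linear":[-0.22,0,-0.22],"dr":[0,30,0],"hand":-1},{"linear":[-0.22,0,-0.22],"dr":[0,30,0],"hand":-1}]'
python3 - <<'E'
from h import *
go([(-.16,.0175,.23)],-1)
E
```

```text
t: 1.63
eef_pos: [0.3487, -0.3637, 0.2315]
tool_rot: [-0.076, 0.077, 0.704, -0.702]
contact_force: [1.7, 0.7, -0.5]
gripper_width: 0.001
t 1.63 eef [0.3487, -0.3637, 0.2315] F [1.7, 0.7, -0.5] q [0.71, 0.2, -0.02, 1.96, 0.0, 0.99, -1.11]
tcp in unit [-0.2312, -0.2261, 0.2315]
dr [0.13, 0.3, -0.06]
-> [0.472, -0.142, 0.23] linear [-0.0724, 0.0022, -0.2432]
```

```bash
python3 -m crank '[{"linear":[-0.01,0,-0.03],"dr":[0,0,0],"hand":-1},{"linear":[-0.02,0,-0.06],"dr":[0,0,0],"hand":-1},{"linear":[-0.03,0,-0.09],"dr":[0,0,0],"hand":-1},{"linear":[-0.035,0,-0.12],"dr":[0,0,0],"hand":-1},{"linear":[-0.045,0,-0.15],"dr":[0,0,0],"hand":-1},{"linear":[-0.053,0,-0.18],"dr":[0,0,0],"hand":-1},{"linear":[-0.062,0,-0.21],"dr":[0,0,0],"hand":-1},{"linear":[-0.07,0,-0.24],"dr":[0,0,0],"hand":-1},{"linear":[-0.07,0,-0.243],"dr":[0,0,0],"hand":-1},{"linear":[-0.07,0,-0.243],"dr":[0,0,0],"hand":-1}]'
python3 - <<'E'
from h import *
import cv2
go([(-.16,.0175,.045),(-.115,.0175,.045)],-1)
for c in("wrist","side"):cv2.imwrite(f"pics/{c}1.png",bot.read_camera(c))
a=cv2.imread("pics/wrist1.png");b=cv2.imread("pics/side1.png")[150:330,200:400]
cv2.imwrite("pics/c1.png",cv2.resize(np.hstack([a,cv2.resize(b,(467,420))]),(800,327)))
for n in("face_full","tab_full","bearing_mid"):print(n,[(np.round(d["xy"],1).tolist(),round(d["score"],2)) for d in bot.place_of("wrist",n)])
E
```

```text
t: 2.47
eef_pos: [0.468, -0.1457, 0.2315]
tool_rot: [-0.076, 0.077, 0.703, -0.703]
contact_force: [-1.3, -0.2, 0.3]
gripper_width: -0.001
t 2.47 eef [0.468, -0.1457, 0.2315] F [-1.3, -0.2, 0.3] q [0.36, 0.18, -0.21, 1.98, 0.04, 0.99, -1.66]
tcp in unit [-0.163, 0.0129, 0.2315]
dr [0.03, 0.32, -0.03]
-> [0.472, -0.142, 0.045] linear [-0.003, 0.1865, -0.0045]
-> [0.516, -0.152, 0.045] linear [-0.048, 0.1865, -0.0042]
face_full [([280.3, 125.1], 0.7)]
tab_full []
bearing_mid [([281.5, 65.4], 0.96), ([294.1, 31.1], 0.53)]
```

View pics/c1.png

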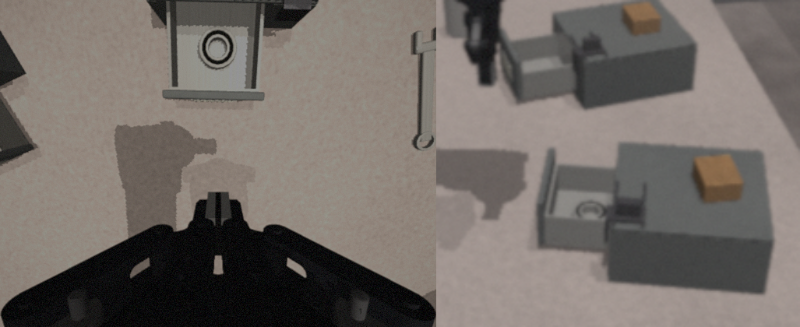

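The wrist view shows the ring bearing at (217,47) in the drawer, with the front plate at (213,95) square to the tool and the fingers centred on it. I'll descend in front of the plate.

```bash
python3 -m crank '[{"linear":[0,0.03,-0.004],"dr":[0,0,0],"hand":-1},{"linear":[0,0.06,-0.004],"dr":[0,0,0],"hand":-1},{"linear":[0,0.09,-0.004],"dr":[0,0,0],"hand":-1},{"linear":[0,0.12,-0.004],"dr":[0,0,0],"hand":-1},{"linear":[0,0.15,-0.004],"dr":[0,0,0],"hand":-1},{"linear":[0,0.17,-0.004],"dr":[0,0,0],"hand":-1},{"linear":[0,0.185,-0.004],"dr":[0,0,0],"hand":-1},{"linear":[0,0.185,-0.004],"dr":[0,0,0],"hand":-1}]'
python3 -m crank '[{"linear":[-0.01,0,0],"dr":[0,0,0],"hand":-1},{"linear":[-0.02,0,0],"dr":[0,0,0],"hand":-1},{"linear":[-0.03,0,0],"dr":[0,0,0],"hand":-1},{"linear":[-0.04,0,0],"dr":[0,0,0],"hand":-1},{"linear":[-0.05,0,0],"dr":[0,0,0],"hand":-1},{"linear":[-0.056,0,0],"dr":[0,0,0],"hand":-1},{"linear":[-0.062,0,0],"dr":[0,0,0],"hand":-1},{"linear":[-0.068,0,0],"dr":[0,0,0],"hand":-1},{"linear":[-0.074,0,0],"dr":[0,0,0],"hand":-1},{"linear":[-0.08,0,0],"dr":[0,0,0],"hand":-1}]'
python3 - <<'E'
from h import *
go([(-.02,.0175,.045)],-1)
E
```

```text
t: 3.38
eef_pos: [0.4654, -0.1442, 0.0436]
tool_rot: [-0.081, 0.077, 0.703, -0.703]
contact_force: [-0.2, -0.1, 0.6]
gripper_width: 0.005
t: 4.22
eef_pos: [0.5468, -0.1618, 0.0471]
tool_rot: [0.078, -0.079, -0.703, 0.703]
contact_force: [-2.1, -1.2, 5.9]
gripper_width: -0.003
t 4.22 eef [0.5468, -0.1618, 0.0471] F [-2.1, -1.2, 5.9] q [0.31, 0.55, -0.17, 1.94, 0.14, 0.66, -1.74]
tcp in unit [-0.0826, 0.0147, 0.0471]
dr [-0.03, 0.03, -0.04]
-> [0.608, -0.173, 0.045] linear [-0.0626, 0.0022, -0.0028]
```

```bash
python3 -m crank '[{"linear":[-0.006,0,-0.001],"dr":[0,0,0],"hand":-1},{"linear":[-0.012,0,-0.001],"dr":[0,0,0],"hand":-1},{"linear":[-0.018,0,-0.002],"dr":[0,0,0],"hand":-1},{"linear":[-0.024,0,-0.002],"dr":[0,0,0],"hand":-1},{"linear":[-0.03,0,-0.002],"dr":[0,0,0],"hand":-1},{"linear":[-0.036,0,-0.002],"dr":[0,0,0],"hand":-1},{"linear":[-0.042,0,-0.002],"dr":[0,0,0],"hand":-1},{"linear":[-0.048,0,-0.002],"dr":[0,0,0],"hand":-1},{"linear":[-0.052,0,-0.002],"dr":[0,0,0],"hand":-1},{"linear":[-0.056,0,-0.002],"dr":[0,0,0],"hand":-1}]'
python3 - <<'E'
from h import *
go([(-.011,.0175,.045)],-1)
import cv2
a=bot.read_camera("wrist");b=bot.read_camera("side")[150:330,200:400]
cv2.imwrite("pics/c2.png",cv2.resize(np.hstack([a,cv2.resize(b,(467,420),interpolation=2)]),(800,327)))
E
```

```text
t: 5.05
eef_pos: [0.6018, -0.1727, 0.0471]
tool_rot: [0.078, -0.079, -0.702, 0.703]
contact_force: [-1.8, -2.5, 6.0]
gripper_width: -0.001
t 5.05 eef [0.6018, -0.1727, 0.0471] F [-1.8, -2.5, 6.0] q [0.3, 0.62, -0.16, 1.8, 0.14, 0.73, -1.73]
tcp in unit [-0.0266, 0.0162, 0.0471]
dr [-0.06, 0.01, -0.05]
-> [0.617, -0.175, 0.045] linear [-0.0156, 0.0022, -0.0013]
```

View pics/c2.png

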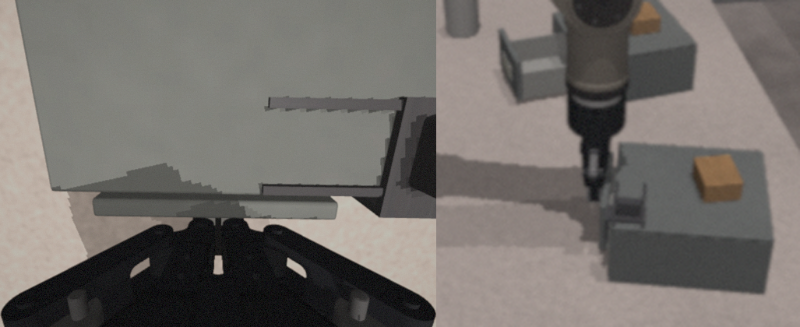

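The drawer is nearly in: the plate edge at (215,207) is still about 15 mm proud of the housing front, and the tongue at (365,205) is clear to the right. I'll finish slowly.

```bash
python3 -m crank '[{"linear":[-0.003,0,0],"dr":[0,0,0],"hand":-1},{"linear":[-0.006,0,0],"dr":[0,0,0],"hand":-1},{"linear":[-0.009,0,0],"dr":[0,0,0],"hand":-1},{"linear":[-0.011,0,0],"dr":[0,0,0],"hand":-1},{"linear":[-0.013,0,0],"dr":[0,0,0],"hand":-1},{"linear":[-0.015,0,0],"dr":[0,0,0],"hand":-1},{"linear":[-0.015,0,0],"dr":[0,0,0],"hand":-1}]'
python3 -m crank '[{"linear":[-0.002,0,0],"dr":[0,0,0],"hand":-1},{"linear":[-0.002,0,0],"dr":[0,0,0],"hand":-1},{"linear":[-0.004,0,0],"dr":[0,0,0],"hand":-1},{"linear":[-0.004,0,0],"dr":[0,0,0],"hand":-1}]'
python3 - <<'E'
from h import *
go([(-.011,.0175,.045)],-1)
E
```

```text
t: 5.73
eef_pos: [0.6157, -0.1752, 0.047]
tool_rot: [0.079, -0.078, -0.703, 0.703]
contact_force: [-2.6, -0.9, 7.5]
gripper_width: -0.001
t: 6.07
eef_pos: [0.6156, -0.1752, 0.0468]
tool_rot: [0.082, -0.076, -0.703, 0.703]
contact_force: [-16.5, 1.9, 19.2]
gripper_width: 0.001
t 6.07 eef [0.6156, -0.1752, 0.0468] F [-16.5, 1.9, 19.2] q [0.29, 0.64, -0.16, 1.76, 0.14, 0.76, -1.73]
tcp in unit [-0.0125, 0.0167, 0.0468]
dr [-0.06, 0.01, 0.48]
-> [0.617, -0.175, 0.045] linear [-0.0016, 0.0018, -0.0008]
```

The force rose to 16 N with no further motion, so the drawer is at its stop. I'll back off and rise.

```bash
python3 -m crank '[{"linear":[0.01,0,0],"dr":[0,0,0],"hand":-1},{"linear":[0.03,0,0],"dr":[0,0,0],"hand":-1},{"linear":[0.035,0,0],"dr":[0,0,0],"hand":-1},{"linear":[0.035,-0.03,0],"dr":[0,0,0],"hand":-1},{"linear":[0.035,-0.06,0],"dr":[0,0,0],"hand":-1},{"linear":[0.035,-0.09,0],"dr":[0,0,0],"hand":-1},{"linear":[0.035,-0.12,0],"dr":[0,0,0],"hand":-1},{"linear":[0.035,-0.15,0],"dr":[0,0,0],"hand":-1},{"linear":[0.035,-0.15,0],"dr":[0,0,0],"hand":-1}]'
python3 - <<'E'
from h import *
go([(.022,-.125,.2),(.022,-.125,.107)],-1)
import cv2
a=bot.read_camera("wrist")
cv2.imwrite("pics/w3.png",a)
for n in("face_full","tab_full","tab_empty"):print(n,[(np.round(d["xy"],1).tolist(),round(d["score"],2)) for d in bot.place_of("wrist",n)])
p=bot.camera_params("wrist");o=bot.get_obs();H=np.array(p["hand_eye"]);R=Ro.from_quat(np.array(o["tool_rot"])[[1,2,3,0]])
X=R.inv().apply(U2W(P,[(.022,-.068,.11),(0,.0175,.048)])-o["eef_pos"]);X=(X-H[:3,3])@H[:3,:3]@np.array(p["K"]).T;print("model",X[:,:2]/X[:,2:])
E
```

```text
t: 6.82
eef_pos: [0.5893, -0.1684, 0.2029]
tool_rot: [0.075, -0.082, -0.702, 0.703]
contact_force: [1.3, -0.8, -0.4]
gripper_width: 0.002
t 6.82 eef [0.5893, -0.1684, 0.2029] F [1.3, -0.8, -0.4] q [0.32, 0.41, -0.19, 1.74, 0.09, 1.0, -1.69]
tcp in unit [-0.0397, 0.0176, 0.2029]
dr [0.02, 0.06, -0.6]
-> [0.618, -0.321, 0.2] linear [-0.0615, 0.0034, 0.1427]
-> [0.618, -0.321, 0.107] linear [-0.0605, 0.0964, 0.1427]
face_full []
tab_full [([391.0, 135.8], 0.8)]
tab_empty []
model [[397.43730324 127.09755342]
 [280.02697656 150.09947398]]
```

View pics/w3.png

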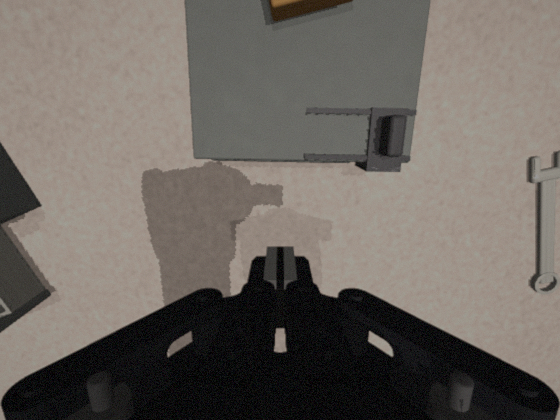

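The drawer is flush with the housing front at about row 160. The tab is at (394,135), within about 5 mm of the model. I'll move to its right and descend.

```bash
python3 -m crank '[{"linear":[-0.01,0,0.025],"dr":[0,0,0],"hand":-1},{"linear":[-0.02,0,0.05],"dr":[0,0,0],"hand":-1},{"linear":[-0.03,0,0.075],"dr":[0,0,0],"hand":-1},{"linear":[-0.04,0,0.1],"dr":[0,0,0],"hand":-1},{"linear":[-0.05,0,0.125],"dr":[0,0,0],"hand":-1},{"linear":[-0.058,0,0.143],"dr":[0,0,0],"hand":-1},{"linear":[-0.058,0.03,0.143],"dr":[0,0,0],"hand":-1},{"linear":[-0.058,0.06,0.143],"dr":[0,0,0],"hand":-1},{"linear":[-0.058,0.08,0.143],"dr":[0,0,0],"hand":-1},{"linear":[-0.058,0.08,0.143],"dr":[0,0,0],"hand":-1}]'
python3 - <<'E'
from h import *
go([(.019,-.125,.107),(.019,-.09,.107),(.019,-.0435,.107)],-1)
import cv2
a=bot.read_camera("wrist");b=bot.read_camera("side")[210:330,240:400]
cv2.imwrite("pics/c4.png",cv2.resize(np.hstack([a,cv2.resize(b,(560,420),interpolation=2)]),(800,300)))
E
```

```text
t: 7.85
eef_pos: [0.6063, -0.3183, 0.109]
tool_rot: [-0.082, 0.074, 0.704, -0.701]
contact_force: [-0.8, 0.3, -0.9]
gripper_width: 0.002
t 7.85 eef [0.6063, -0.3183, 0.109] F [-0.8, 0.3, -0.9] q [0.49, 0.62, -0.14, 1.61, 0.1, 0.93, -1.48]
tcp in unit [0.0101, -0.1249, 0.109]
dr [0.14, 0.07, 0.68]
-> [0.615, -0.32, 0.107] linear [-0.0089, 0.0019, 0.0001]
-> [0.623, -0.286, 0.107] linear [-0.009, 0.002, -0.0349]
-> [0.633, -0.241, 0.107] linear [-0.009, 0.0021, -0.0814]
```

View pics/c4.png

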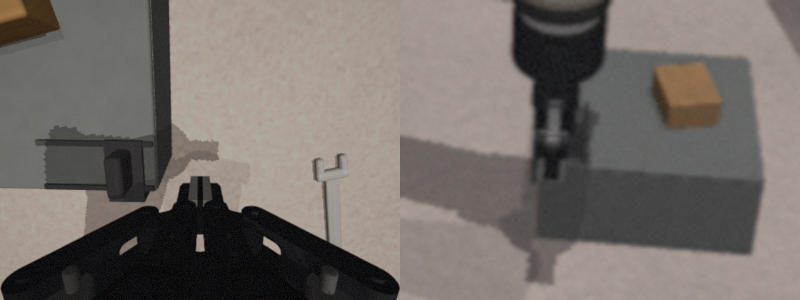

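The fingertips at (200,178) are to the right of the tab, at (118,172), and slightly nearer the robot. I'll go 10 mm forward and then push left.

```bash
python3 -m crank '[{"linear":[-0.005,0,0],"dr":[0,0,0],"hand":-1},{"linear":[-0.01,0,0],"dr":[0,0,0],"hand":-1},{"linear":[-0.01,0.001,-0.01],"dr":[0,0,0],"hand":-1},{"linear":[-0.01,0.002,-0.02],"dr":[0,0,0],"hand":-1},{"linear":[-0.01,0.002,-0.028],"dr":[0,0,0],"hand":-1},{"linear":[-0.01,0.002,-0.034],"dr":[0,0,0],"hand":-1},{"linear":[-0.01,0.002,-0.04],"dr":[0,0,0],"hand":-1},{"linear":[-0.01,0.002,-0.046],"dr":[0,0,0],"hand":-1},{"linear":[-0.01,0.002,-0.052],"dr":[0,0,0],"hand":-1},{"linear":[-0.01,0.002,-0.058],"dr":[0,0,0],"hand":-1}]'
python3 - <<'E'
from h import *
go([(.019,-.0435,.107)],-1)
import cv2
a=bot.read_camera("wrist")
cv2.imwrite("pics/w5.png",a)
E
```

```text
t: 8.78
eef_pos: [0.6332, -0.2663, 0.1146]
tool_rot: [0.078, -0.079, -0.702, 0.703]
contact_force: [0.8, -1.9, 0.0]
gripper_width: -0.0
t 8.78 eef [0.6332, -0.2663, 0.1146] F [0.8, -1.9, 0.0] q [0.4, 0.61, -0.14, 1.61, 0.1, 0.92, -1.57]
tcp in unit [0.0248, -0.0682, 0.1146]
dr [-0.06, 0.01, -0.05]
-> [0.633, -0.241, 0.107] linear [0.0058, 0.0075, -0.0247]
```

View pics/w5.png

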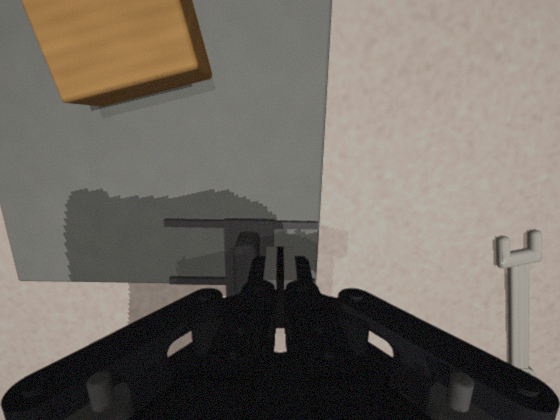

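The fingers are against the tab at about (250,245) and the slide is roughly halfway across. The tip rode 7 mm higher than planned, so I'll lower it a little and carry on slowly.

```bash
python3 -m crank '[{"linear":[0.002,0.003,0],"dr":[0,0,0],"hand":-1},{"linear":[0.004,0.005,-0.003],"dr":[0,0,0],"hand":-1},{"linear":[0.004,0.005,-0.007],"dr":[0,0,0],"hand":-1},{"linear":[0.004,0.005,-0.011],"dr":[0,0,0],"hand":-1},{"linear":[0.004,0.005,-0.014],"dr":[0,0,0],"hand":-1},{"linear":[0.004,0.005,-0.017],"dr":[0,0,0],"hand":-1},{"linear":[0.004,0.005,-0.02],"dr":[0,0,0],"hand":-1},{"linear":[0.004,0.005,-0.022],"dr":[0,0,0],"hand":-1},{"linear":[0.004,0.005,-0.024],"dr":[0,0,0],"hand":-1},{"linear":[0.004,0.005,-0.024],"dr":[0,0,0],"hand":-1}]'
python3 -m crank '[{"linear":[0,0,-0.002],"dr":[0,0,0],"hand":-1},{"linear":[0,0,-0.003],"dr":[0,0,0],"hand":-1},{"linear":[0,0,-0.004],"dr":[0,0,0],"hand":-1},{"linear":[0,0,-0.004],"dr":[0,0,0],"hand":-1}]'
python3 - <<'E'
from h import *
go([(.019,-.0435,.107)],-1)
E
```

```text
t: 9.67
eef_pos: [0.6344, -0.2408, 0.1092]
tool_rot: [-0.078, 0.078, 0.703, -0.703]
contact_force: [-0.6, -0.7, 0.2]
gripper_width: -0.004
t: 10.0
eef_pos: [0.6345, -0.2404, 0.1093]
tool_rot: [0.079, -0.079, -0.702, 0.704]
contact_force: [-2.1, -6.3, -1.5]
gripper_width: -0.001
t 10.0 eef [0.6345, -0.2404, 0.1093] F [-2.1, -6.3, -1.5] q [0.37, 0.61, -0.14, 1.64, 0.11, 0.9, -1.61]
tcp in unit [0.0204, -0.0427, 0.1093]
dr [-0.18, -0.06, 0.0]
-> [0.633, -0.241, 0.107] linear [0.0014, 0.0023, 0.0008]
```

```bash
python3 -m crank '[{"linear":[0,0,-0.002],"dr":[0,0,0],"hand":-1},{"linear":[0,0,-0.003],"dr":[0,0,0],"hand":-1},{"linear":[0,0,-0.003],"dr":[0,0,0],"hand":-1}]'
python3 -m crank '[{"linear":[0,0,0.01],"dr":[0,0,0],"hand":-1},{"linear":[0,0,0.03],"dr":[0,0,0],"hand":-1},{"linear":[0,-0.02,0.04],"dr":[0,0,0],"hand":-1},{"linear":[0,-0.05,0.04],"dr":[0,0,0],"hand":-1},{"linear":[0.02,-0.08,0.04],"dr":[0,0,0],"hand":-1},{"linear":[0.05,-0.1,0.04],"dr":[0,0,0],"hand":-1},{"linear":[0.08,-0.12,0.04],"dr":[0,0,0],"hand":-1},{"linear":[0.11,-0.13,0.04],"dr":[0,0,0],"hand":-1},{"linear":[0.11,-0.13,0.04],"dr":[0,0,0],"hand":-1},{"linear":[0.11,-0.13,0.04],"dr":[0,0,0],"hand":-1}]'
python3 - <<'E'
from h import *
import cv2
go([(0,0,.2)],-1)
a=bot.read_camera("wrist");b=bot.read_camera("side")[140:320,200:440]
cv2.imwrite("pics/c6.png",cv2.resize(np.hstack([a,cv2.resize(b,(560,420),interpolation=2)]),(800,300)))
p=bot.camera_params("wrist");o=bot.get_obs();H=np.array(p["hand_eye"]);R=Ro.from_quat(np.array(o["tool_rot"])[[1,2,3,0]])
X=R.inv().apply(U2W(P,[(.022,-.023,.11)])-o["eef_pos"]);X=(X-H[:3,3])@H[:3,:3]@np.array(p["K"]).T;print("model tab across",X[:,:2]/X[:,2:])
for c,n in(("wrist","tab_full"),("side","tab_full"),("side","tab_empty"),("side","face_empty")):print(c,n,[(np.round(d["xy"],1).tolist(),round(d["score"],2)) for d in bot.place_of(c,n)])
print("side model",proj("side",U2W(P,[(.022,-.023,.11)])))
E
```

```text
t: 10.25
eef_pos: [0.6346, -0.2402, 0.1094]
tool_rot: [0.08, -0.079, -0.7, 0.705]
contact_force: [-3.0, -11.1, -1.4]
gripper_width: -0.001
t: 11.08
eef_pos: [0.5198, -0.2492, 0.2408]
tool_rot: [0.077, -0.079, -0.703, 0.703]
contact_force: [0.3, 1.2, 0.1]
gripper_width: -0.0
t 11.08 eef [0.5198, -0.2492, 0.2408] F [0.3, 1.2, 0.1] q [0.47, 0.31, -0.16, 1.78, 0.06, 1.05, -1.51]
tcp in unit [-0.0896, -0.0766, 0.2408]
dr [0.01, 0.05, -0.16]
-> [0.624, -0.194, 0.2] linear [-0.0895, 0.0411, -0.0765]
model tab across [[216.54605992  71.1741269 ]]
wrist tab_full [([213.8, 67.5], 0.85)]
side tab_full [([306.1, 250.1], 0.8), ([353.2, 249.4], 0.68)]
side tab_empty [([287.0, 173.4], 0.52)]
side face_empty [([235.2, 185.1], 0.92)]
side model [[306.11777976 251.67325734]]
```

View pics/c6.png

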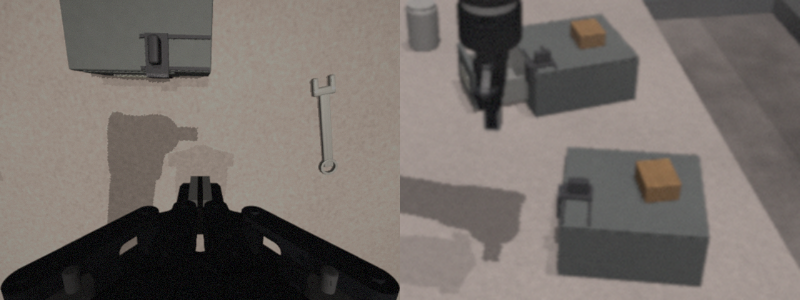

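The slide sits at the end of its guides: the tab is at (153,50) in the wrist half of the picture, and both networks place it within about 5 px of the fully-across model. The drawer is flush, and the other unit, the boxes, the can and the wrench are unmoved. The arm is clear, so I'm handing in.

```bash
python3 -c "
from station import bot
print(bot.hand_in())"
```

```text
the job is handed in; nothing more can be done
None
```

I pushed the bearing's drawer (the robot's right-hand unit) fully shut and then pushed its lock slide fully across. I handed the job in at about 11 s of robot time; no verdict is reported.

- **Drawer:** I pushed it with the shut fingertips at roughly 0.07 to 0.12 m/s, slower at the end. It stopped with the contact force at about 16 N, and the wrist picture afterwards showed it flush with the housing.
- **Lock slide:** It stopped moving with the contact force at about 11 N. The detected tab was about 2 px (side) and 5 px (wrist) from where the model puts a fully-across slide.
- **Rest of the bench:** In the last pictures the empty unit, both boxes, the can and the wrench looked undisturbed. I did not measure their positions. The arm was clear at about 0.24 m height.
- **Disagreements:** At first the pose fit put the tab about 5 mm off in the wrist view. On the first lock push the tip also rode about 7 mm high. I corrected both during the push.
- **Not checked:** The bearing could not be seen once the drawer was shut, so I did not confirm its final position.

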